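# Take the cap of unknown thread hand off the resin jar

### The job

The two square jars in the bench rack hold the two parts of a resin, and their necks are threaded opposite ways so that the lids cannot be swapped; one jar, it may be either, already has its dispensing pump, the other is still closed with its screw cap. Take that cap off, first swinging the pump's spout aside if it hangs over or near the closed jar so that nothing can drip into it; nothing shows which hand the cap's thread has, so feel which way it loosens, trying the other way if it is stopped. Finish holding the cap in the gripper, upright and still, lifted well clear straight above its jar, and leave the old cap, the spare pump and the tub where they are.

Things in the scene. Friction and masses are not known exactly. Their poses are not given: they have to be found in the camera images.
- rack: Low wooden rack screwed to the desk: board 106 (x) by 296 (y) by 12 mm, on it 34 mm high rails round two square pockets. In each stands a white jar 84 mm square that cannot turn; the jars' axes are 136 mm apart. Origin: centre of the underside, on the desk; y points to the rack's left end, z up. One jar (not shown which) has a right-hand thread, the other a left-hand one.
- seat_left (a point): Centre of the left jar's flat shoulder (63 mm across), on the jar's axis, 109 mm above the desk: where the centre of a seated cap's rim is. The neck stands 24 mm above the shoulder and is 44 mm across its thread.
- seat_right (a point): The same for the right jar.
- cap: Loose grey ribbed screw cap, 56 mm outside diameter, 30 mm tall, about 30 g, seated on the jar that has no pump. Origin: centre of its rim (underside), z up along its axis; its x axis starts parallel to the rack's x.
- cap_top (a point): Centre of the cap's top, 139 mm above the desk at the start. Coarse thread: the wrong way the cap stops hard after 5 degrees; the right way (from above counter-clockwise if right-handed, clockwise if left-handed) it turns easily, need not be raised as it turns, leaves the thread 60 degrees from its start, not before, and is free to lift off up to 145 degrees, where a stop is.
- pump: Grey ribbed collar of the dispensing pump, 56 mm across, fixed on the other jar; does not turn. Origin: on the jar's axis at the jar's shoulder, 109 mm above the desk; axes parallel to the rack's. Its white head (29 mm across, top 188 mm above the desk) carries a level round spout 10 mm thick, centreline 176 mm above the desk, that reaches 110 mm from the axis; the last 12 mm droop by 11 mm.
- spout (a joint): Turn of the pump's head and spout about the pump's vertical axis, rad: 0 = spout points to the rack's -x (front) side, + = counter-clockwise from above, so -1.57 = towards the rack's left end and +1.57 = towards its right end, then over the cap if the closed jar is there, 37 mm above its top. Limits -3.0 and 3.0. Friction about 0.04 N m; it stays where it is left. It does not press down.
- old_cap: The other jar's cap, the same shape as the cap, already off: loose on the desk beyond the right end of the rack, standing on its rim. Origin: centre of its rim. Leave alone.
- spare_pump: Second pump for the closed jar, grey collar, white head, spout and thin dip tube, 185 mm long, lying loose on the desk left of the rack. Origin: on the desk under it. Leave alone.
- tub: Clear open plastic mixing tub, 114 x 130 mm and 60 mm high, loose on the desk right of the rack. Origin: centre of its underside. Leave alone.
Not all that is in view belongs to the job. What is shaped like the cap but red is not meant.

How it is judged (in metres and radians):
On the way:
1. the cap has been turned by more than about 50 degrees, still on its jar (angle between the x axis of cap and the x axis of rack, either way round above 0.87 rad and z of cap in the frame of rack below 0.129 m), for 0.1 s.
At the end, for the whole second after the job is handed in: The gripper holds the cap still and upright (within 17 degrees), rim 38 to 200 mm above its jar's shoulder, axis within 50 mm of that jar's, touching neither rack nor pump; the spout points 0.47 rad or more away from that jar, so that its tip is over 60 mm from the jar's axis (((horizontal distance between cap and seat_left below 0.05 m and horizontal distance between pump and seat_left above 0.1 m and (value of joint spout above -1.1 rad or value of joint spout below -2.04 rad)) or (horizontal distance between cap and seat_right below 0.05 m and horizontal distance between pump and seat_right above 0.1 m and (value of joint spout below 1.1 rad or value of joint spout above 2.04 rad))) and z of cap in the frame of rack between 0.147 and 0.309 m and angle between cap's own z axis and vertical below 0.3 rad and linear speed of cap below 0.03 m/s and contact force between the fingers and cap above 1 N and contact force between cap and pump below 0.3 N and contact force between cap and rack below 0.3 N); the arm keeps its last pose, push and grip.
It fails at once if the old cap, the spare pump or the tub is pushed about (more than 25 mm) (distance of any of old_cap, spare_pump, tub from where it was at the start of the episode above 0.025 m).
It also fails if it takes over 58 s, if anything falls off the work surface, if the arm or the gripper's body presses on something with over 40 N, if the wrist force passes 120 N, or if a joint passes its speed limit or range.

### The arm

A 7-joint arm with a two-finger parallel gripper is mounted at the origin on the work surface; the furniture and walls round the work are solid. World frame = base frame: x ahead of the robot, y to its left, z up, the work surface at z = 0. Lengths are in mm, angles in degrees, forces in N, time in s.
With the tool pointing down it reaches from about 425 to 800 mm from the base axis. Payload 8.3 kg.
Tool frame: the origin (TCP) lies between the finger pads; the fingertips stand 17 mm ahead of it and the grasp point (between the pads) lies 2 mm behind it; z points along the fingers, y is the line along which they close (so a half turn about z gives the same grasp; the last joint's range is limited). The gripper opens to 85 mm and grips with 20 to 120 N. Pads are 22 mm wide; open, the fingers measure 114 mm over their backs; the gripper's body (76 mm by 85 mm) begins 54 mm behind the grasp point. The pads swing forward as they close: fully open they stand 13 mm farther back than shut.
Start: joints at [-74.135, 21.967, 0.94, 78.501, -0.361, 79.538, -2.664], TCP at [208.261, 589.264, 248.279] pointing down, gripper open.
Joint ranges: [-169.22, 169.22], [-14.56, 117.87], [-87.37, 89.26], [10.42, 133.3], [-82.24, 262.24], [0.94, 117.77], [-172.7, 172.7]. Speed limits (degrees/s): [136.94, 136.94, 172.46, 172.46, 180, 180, 180].

### API

Orientations are given as [roll, pitch, yaw] about the fixed x, y, z axes, in that order (R = Rz(yaw) Ry(pitch) Rx(roll)).
In Python, from bench import bot, optics gives the robot as it stands.
- The arm moves only by the shell command python3 -m crank 'ROWS' [FORCE]. ROWS is JSON, a list of rows, each a list of 3 entries, a list of its own where there are three numbers: the closure, from 0 (fully open) to 1 (shut), then the shift along the world's x, y, z in mm, then the turn, a rotation vector about the world's x, y, z in degrees. A call has 1 to 12 rows; each row is the pose to reach, as a shift and turn from the pose commanded when the call began; what a row does not reach only later rows make up. A row lasts 1/12 s, in which the tool goes at most 41.7 mm and 7.16 degrees, less where a joint would pass 70% of its speed; a pose out of reach is approached as far as the arm can. A call with a gripper value outside its range is refused whole. The fingers move at their own pace and stop on an object; FORCE is the grip in N (left out, the last holds). Time passes only in rows, so rows that repeat a pose let the fingers close. It gives the time, the measured TCP pose, the force, the opening and the grip force at its end, in the units of the state.
- bot.get_state(): the state, without advancing time (a new reading comes with each control period).
- optics.grab_frame(name): name is "scene" or "top"; returns a dict with "image" (480x640x3 uint8, red, green, blue), "vertical_fov" (degrees; the focal length in pixels is half the picture's height over the tangent of half this angle, whatever the lens; pixels are square), "cx", "cy" (the principal point, pixels), "k1" (the pictures are not rectified: a ray, as slopes to the right and down, at radius r is drawn at 1 + k1 r^2 times it, then the intrinsics apply), "camera_from_world" (4x4, takes a point from world to camera coordinates). Camera axes: x right, y down, z forward; pixel columns grow to the right and rows downward; lengths in mm; the calibration is good to about 2 mm. A picture is of the moment at which its call begins. There is no depth.
- bot.job_done(): hands the job in; it is judged then, once.
The state is a dict: "t": time; "joint_pos": joint angles; "dq": joint speeds; "joint_efforts": joint torques, N m; "tcp_pos": TCP position; "tool_rot": TCP orientation; "ft_force": force on the tool from outside, world axes, zero at the start; "torque": the same for the moment, N m; "finger_gap": finger opening in mm; "grip_force": force on a finger pad.
Only numpy, scipy, OpenCV 4.12 (cv2) and the standard library are available. Lean on these libraries where they do the work, as an engineer would, in place of code of your own. Each camera call takes 0.05 s, during which the arm holds its last target. There are 200 camera calls.

## Working session

There is one attempt and no reset: what is moved stays moved. The work goes in short steps, Python scripts to look and compute and a shell command to move; the robot and the scene stay as the last step left them, time stands still between calls to the robot, and variables do not carry over. Pictures are saved under pics/ and viewed, at most 10 in all, crops included, and the job is handed in when it is done.

```bash
mkdir -p pics; cat > h.py <<'E'
import numpy as np, cv2
from bench import bot, optics
def grab(n,save=None):
    f=optics.grab_frame(n)
    if save: cv2.imwrite('pics/'+save,f['image'][:,:,::-1])
    return f
def K(f):
    h=f['image'].shape[0]; fl=h/2/np.tan(np.radians(f['vertical_fov'])/2); return fl
def proj(f,P):
    P=np.atleast_2d(P).astype(float); T=np.array(f['camera_from_world']); c=P@T[:3,:3].T+T[:3,3]
    s=c[:,:2]/c[:,2:]; r2=(s**2).sum(1,keepdims=True); s=s*(1+f['k1']*r2)
    return s*K(f)+[f['cx'],f['cy']]
def onz(f,uv,z):
    d=(np.array(uv,float)-[f['cx'],f['cy']])/K(f); s=d.copy()
    for _ in range(50): s=d/(1+f['k1']*(s@s))
    T=np.array(f['camera_from_world']); R=T[:3,:3]; o=-R.T@T[:3,3]; v=R.T@np.array([*s,1])
    return o+v*(z-o[2])/v[2]
E
python3 - <<'E'
from h import *
for n in("scene","top"):
    f=grab(n,n+'1.png'); T=np.array(f['camera_from_world']); print(n,f['vertical_fov'],f['k1'],-T[:3,:3].T@T[:3,3],T[:3,:3].round(2).tolist())
print(bot.get_state())
E
```

```text
scene 55.00461360764618 -0.08964211269020278 [-472.07091178 -519.54990541  895.95067867] [[0.45, -0.89, -0.02], [-0.54, -0.25, -0.8], [0.71, 0.37, -0.6]]
top 54.375828226550674 -0.07783796025593478 [ 396.57110541  -26.86485894 1234.65587622] [[-0.0, -1.0, -0.01], [-1.0, 0.0, -0.04], [0.04, 0.01, -1.0]]
{'t': 0.1, 'joint_pos': array([-74.13464456,  22.01240914,   0.93778716,  78.5547193 ,
        -0.36044096,  79.53881061,  -2.66539266]), 'dq': array([-0.03681917, -0.11972397, -0.05420823, -0.20757708,  0.01071121,
        0.01958625,  0.01488559]), 'joint_efforts': array([ 3.47621775e-03, -6.29138374e+01,  8.48031677e-01, -3.72759569e+01,
        1.69627857e-02,  1.03870395e-02,  3.08156120e-05]), 'tcp_pos': array([208.13433003, 588.8755212 , 247.36179663]), 'tool_rot': array([-1.79896908e+02,  1.94091191e-03,  1.60533737e+02]), 'ft_force': array([ 0.78353307, -0.49855048, -0.0551988 ]), 'torque': array([-0.02704195,  0.01287856, -0.03284814]), 'grip_force': 0.0, 'finger_gap': 85.60489908407783}
```

View pics/scene1.png

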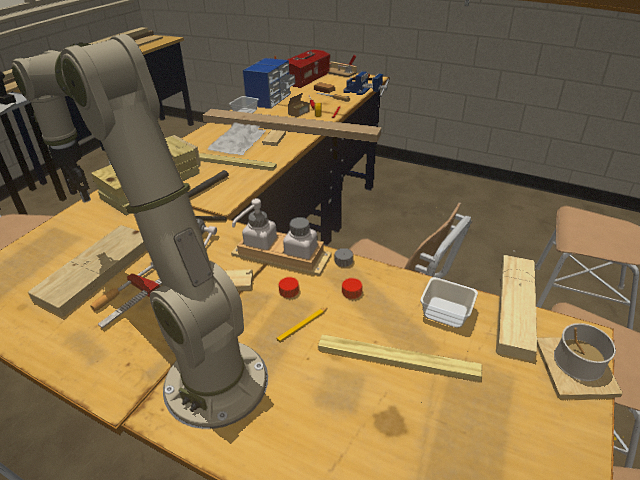

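View pics/top1.png

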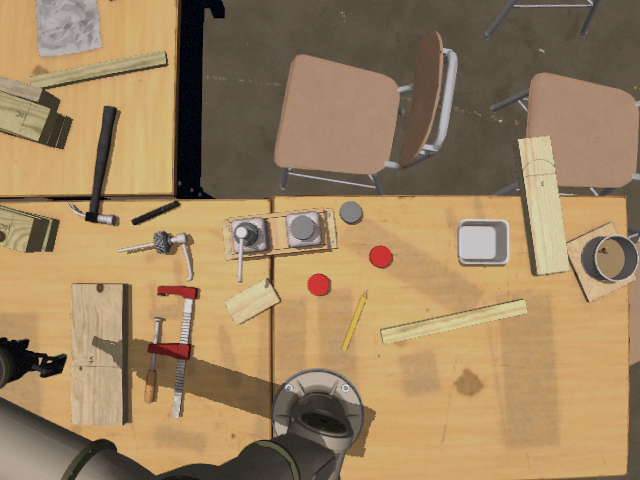

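The top view shows the pump on the left jar at about (246,235), with its spout towards the front, tip about (240,278). The closed cap is at (304,228). The other cap-shaped things are the old grey cap on the desk at (350,212) and red caps at (318,285) and (381,257). The cap meant is the grey one on the rack jar. I'll enlarge that area to confirm and measure.

```bash
python3 - <<'E'
from h import *
f=grab("top"); im=f['image'][190:300,210:370,::-1]
cv2.imwrite('pics/c1.png',cv2.resize(im,(800,550),interpolation=cv2.INTER_CUBIC))
g=grab("scene"); im=g['image'][190:280,220:370,::-1]
cv2.imwrite('pics/c2.png',cv2.resize(im,(800,480),interpolation=cv2.INTER_CUBIC))
E
```

```text
(no output)
```

View pics/c1.png

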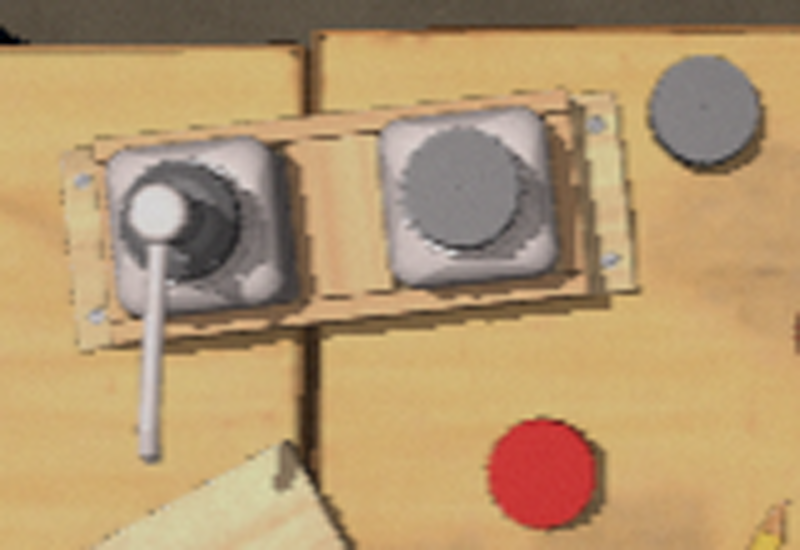

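View pics/c2.png

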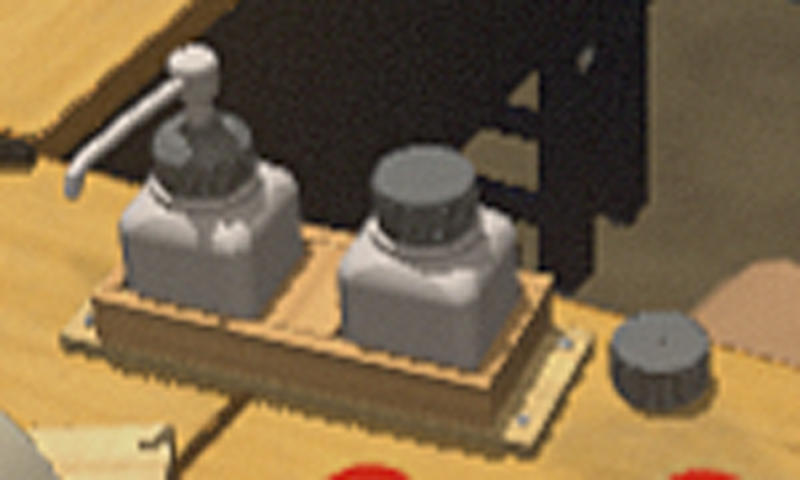

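Crop 1 confirms the grey cap on the right jar, top centre at crop (462,188). The pump head is at (157,212), with its spout pointing forward, tip about (150,458). The old cap is on the desk at (706,112). Now I'll compute positions.

```bash
python3 - <<'E'
from h import *
f=grab("top"); g=grab("scene")
c1=lambda u,v:(210+u/5-.4,190+v/5-.4); c2=lambda u,v:(220+u*.1875-.4,190+v*.1875-.4)
a=onz(f,c1(462,188),139); print('cap top',a,'scene',onz(g,c2(423,178),139))
p=onz(f,c1(157,212),188); print('pump top',p,'scene',onz(g,c2(194,58),188))
t=onz(f,c1(150,458),170); print('tip',t,'scene',onz(g,c2(75,190),165))
print('board',[onz(f,c1(*q),12)[:2].round() for q in((80,350),(636,292),(612,95),(60,155))])
d=p-a; print('dist',np.hypot(*d[:2]),'rack yaw (y dir)',np.degrees(np.arctan2(-d[0],d[1])))
s=(t-p)[:2]; print('spout dir',np.degrees(np.arctan2(s[1],s[0])),np.hypot(*s))
print('old cap',onz(f,c1(706,112),30))
# refine cap: overlay check
print(proj(f,[a]),proj(g,[a]),c2(423,178))
st=bot.get_state();print(st['t'],st['tcp_pos'],st['tool_rot'])
E
```

```text
cap top [482.002512    31.30993389 139.        ] scene [478.63126557  29.74590381 139.        ]
pump top [468.06120469 166.28544942 188.        ] scene [465.76218827 163.06353693 188.        ]
tip [356.76965402 172.61304572 170.        ] scene [359.15112649 171.30426193 165.        ]
board [array([408., 239.]), array([437., -53.]), array([541., -41.]), array([510., 250.])]
dist 135.69358806127005 rack yaw (y dir) 5.8970366981317985
spout dir 176.74589255159106 111.47128655245771
old cap [529.3732921  -89.29490648  30.        ]
[[302.  227.2]] [[298.99041714 222.24459898]] (298.9125, 222.975)
0.3 [208.23443681 589.13773703 247.94277116] [-1.79963795e+02 -2.19005820e-03  1.60531329e+02]
```

The spout is at about -0.16 rad, well away from the closed right jar, so it needs no swing. I'll move above the cap at (481,31), turning to yaw 90 so the fingers close front to back.

```bash
python3 -m crank '[[0,[22,-45,40],[0,0,-6]],[0,[44,-90,40],[0,0,-12]],[0,[62,-130,40],[0,0,-18]],[0,[80,-165,40],[0,0,-24]],[0,[98,-200,40],[0,0,-30]],[0,[116,-235,40],[0,0,-36]],[0,[133,-270,40],[0,0,-42]],[0,[150,-305,40],[0,0,-48]],[0,[167,-340,40],[0,0,-54]],[0,[184,-375,40],[0,0,-60]],[0,[201,-410,40],[0,0,-66]],[0,[218,-445,40],[0,0,-70.5]]]' 30; python3 -m crank '[[0,[18,-37,0],[0,0,0]],[0,[36,-75,0],[0,0,0]],[0,[55,-113,0],[0,0,0]],[0,[55,-113,0],[0,0,0]],[0,[55,-113,0],[0,0,0]],[0,[55,-113,0],[0,0,0]]]'; python3 -c "
from h import *
s=bot.get_state();print(s['joint_pos'].round(1),s['tcp_pos'],s['tool_rot'],s['ft_force'])"
```

```text
t: 1.3
tcp_pos: [424.2, 147.3, 288.6]
tool_rot: [180.0, -0.1, 89.7]
ft_force: [1.5, 1.3, 0.3]
finger_gap: 85.0
grip_force: 0.0
t: 1.8
tcp_pos: [478.7, 36.5, 288.2]
tool_rot: [-180.0, -0.0, 90.0]
ft_force: [0.0, 0.8, -0.6]
finger_gap: 85.0
grip_force: 0.0
[-41.4   2.2  34.6  97.7  -1.3  80.4  -6.5] [478.66431165  36.50376638 288.1830406 ] [-1.79978772e+02 -1.68062957e-02  8.99987835e+01] [ 0.0225392   0.81245432 -0.56631475]
```

```bash
python3 -m crank '[[0,[0,0,-30],[0,0,0]],[0,[0,0,-60],[0,0,0]],[0,[0,0,-90],[0,0,0]],[0,[0,0,-108],[0,0,0]],[0,[0,0,-108],[0,0,0]],[0,[0,0,-108],[0,0,0]]]'; python3 - <<'E'
from h import *
f=grab("top"); g=grab("scene")
a=cv2.resize(f['image'][190:290,230:370,::-1],(560,400),interpolation=cv2.INTER_CUBIC)
b=cv2.resize(g['image'][170:280,220:370,::-1],(800,587),interpolation=cv2.INTER_CUBIC)
cv2.imwrite('pics/d.png',b)
print(bot.get_state()['tcp_pos'])
E
```

```text
t: 2.3
tcp_pos: [478.0, 37.6, 180.0]
tool_rot: [-179.9, 0.0, 90.2]
ft_force: [0.2, -0.1, 0.9]
finger_gap: 85.7
grip_force: 0.0
[479.51563261  37.30726963 181.77744267]
```

View pics/d.png

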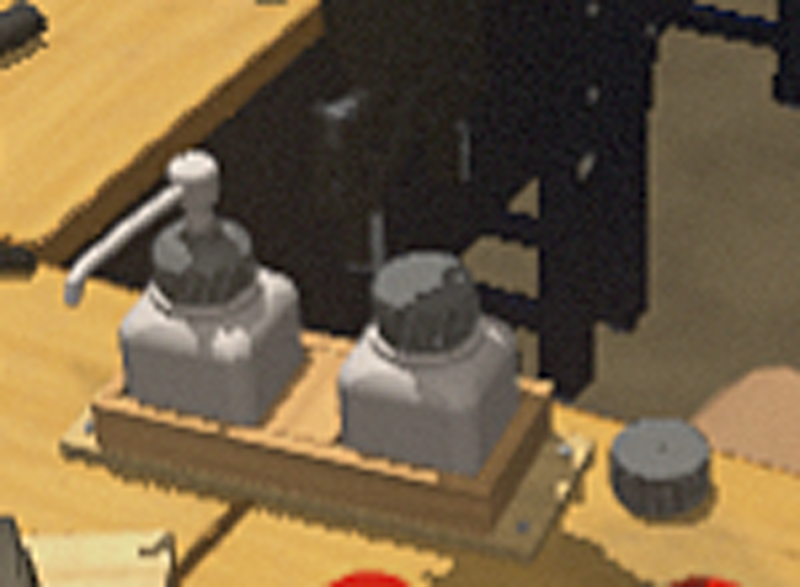

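The fingers (dark, at about (350,110)–(460,130)) hang above the cap, whose top is at (425,280). The TCP is about 6 mm too far in +y, so I'll correct that, descend and close gently.

```bash
python3 -m crank '[[0,[2,-6.5,0],[0,0,0]],[0,[2,-6.5,-15],[0,0,0]],[0,[2,-6.5,-30],[0,0,0]],[0,[2,-6.5,-42],[0,0,0]],[0,[2,-6.5,-51],[0,0,0]],[0,[2,-6.5,-51],[0,0,0]],[0,[2,-6.5,-51],[0,0,0]]]' 30; python3 -m crank '[[0.2,[0,0,0],[0,0,0]],[0.3,[0,0,0],[0,0,0]],[0.4,[0,0,0],[0,0,0]],[0.5,[0,0,0],[0,0,0]],[0.6,[0,0,0],[0,0,0]],[0.6,[0,0,0],[0,0,0]],[0.6,[0,0,0],[0,0,0]],[0.6,[0,0,0],[0,0,0]]]' 30
```

```text
t: 2.98
tcp_pos: [481.1, 29.6, 129.8]
tool_rot: [180.0, 0.0, 90.0]
ft_force: [0.2, -0.5, -0.7]
finger_gap: 85.6
grip_force: 0.0
t: 3.65
tcp_pos: [481.6, 29.9, 130.5]
tool_rot: [179.9, -0.0, 90.0]
ft_force: [-0.6, -0.8, 5.7]
finger_gap: 56.1
grip_force: 31.1
```

Gripped at 56 mm with 31 N. Now I'll feel for the thread, counter-clockwise first.

```bash
q="from h import *
s=bot.get_state();print(s['torque'].round(2),s['ft_force'].round(1),s['tool_rot'].round(1),s['tcp_pos'].round(1),s['joint_pos'].round(0))"; python3 -c "$q"; python3 -m crank '[[0.6,[0,0,0],[0,0,2]],[0.6,[0,0,0],[0,0,4]],[0.6,[0,0,0],[0,0,6]],[0.6,[0,0,0],[0,0,8]],[0.6,[0,0,0],[0,0,9]],[0.6,[0,0,0],[0,0,9]],[0.6,[0,0,0],[0,0,9]]]' ; python3 -c "$q"
```

```text
[-0.07  0.18  0.03] [-0.6 -0.8  5.7] [179.9  -0.   90. ] [481.6  29.9 130.5] [-39.  11.  35. 111.  -7.  60.  -0.]
t: 4.23
tcp_pos: [481.9, 29.9, 130.5]
tool_rot: [179.9, -0.0, 99.0]
ft_force: [0.5, -0.1, 6.1]
finger_gap: 55.8
grip_force: 31.4
[-0.07 -0.07  0.09] [ 0.5 -0.1  6.1] [179.9  -0.   99. ] [481.9  29.9 130.5] [-38.  11.  34. 111.  -7.  60.   8.]
```

No stop at 9° (about 0.06 N m), so counter-clockwise seems to be the loosening direction. I'll continue and watch the torque.

```bash
q="from h import *
s=bot.get_state();print(s['torque'].round(2),s['ft_force'].round(1),s['joint_pos'].round(0))"; python3 -m crank '[[0.6,[0,0,0],[0,0,4]],[0.6,[0,0,0],[0,0,8]],[0.6,[0,0,0],[0,0,12]],[0.6,[0,0,0],[0,0,16]],[0.6,[0,0,0],[0,0,20]],[0.6,[0,0,0],[0,0,24]],[0.6,[0,0,0],[0,0,28]],[0.6,[0,0,0],[0,0,31]],[0.6,[0,0,0],[0,0,31]]]' ; python3 -c "$q"; python3 -m crank '[[0.6,[0,0,0],[0,0,4]],[0.6,[0,0,0],[0,0,8]],[0.6,[0,0,0],[0,0,12]],[0.6,[0,0,0],[0,0,16]],[0.6,[0,0,0],[0,0,20]],[0.6,[0,0,0],[0,0,24]],[0.6,[0,0,0],[0,0,28]],[0.6,[0,0,0],[0,0,32]],[0.6,[0,0,0],[0,0,36]],[0.6,[0,0,0],[0,0,40]],[0.6,[0,0,0],[0,0,40]],[0.6,[0,0,0],[0,0,40]]]' ; python3 -c "$q"
```

```text
t: 4.98
tcp_pos: [482.5, 29.8, 130.5]
tool_rot: [179.8, 0.1, 130.1]
ft_force: [4.7, 0.5, 4.8]
finger_gap: 55.9
grip_force: 31.6
[ 0.01 -0.85  0.08] [4.7 0.5 4.8] [-34.  11.  30. 111.  -6.  60.  39.]
t: 5.98
tcp_pos: [482.9, 30.5, 130.6]
tool_rot: [179.9, 0.3, 170.0]
ft_force: [6.5, 0.5, 2.5]
finger_gap: 55.3
grip_force: 31.6
[ 0.27 -1.45  0.08] [6.5 0.5 2.5] [-30.  10.  26. 110.  -5.  60.  77.]
```

That's 80° turned with no stop. I'll lift a little and check for resistance.

```bash
q="from h import *
s=bot.get_state();print(s['torque'].round(2),s['ft_force'].round(1),s['joint_pos'].round(0))"; python3 -m crank '[[0.6,[0,0,2],[0,0,0]],[0.6,[0,0,4],[0,0,0]],[0.6,[0,0,6],[0,0,0]],[0.6,[0,0,6],[0,0,0]],[0.6,[0,0,6],[0,0,0]]]' ; python3 -c "$q"
```

```text
t: 6.4
tcp_pos: [482.7, 30.7, 136.2]
tool_rot: [179.9, 0.2, 169.9]
ft_force: [8.1, 2.1, -1.9]
finger_gap: 56.1
grip_force: 33.8
[ 0.49 -1.73 -0.04] [ 8.1  2.1 -1.9] [-30.  10.  26. 110.  -5.  61.  77.]
```

```bash
python3 -m crank '[[0.6,[0.5,0,4],[0,0,0]],[0.6,[1,0,8],[0,0,0]],[0.6,[1,0,14],[0,0,0]],[0.6,[1,0,20],[0,0,0]],[0.6,[1,0,28],[0,0,0]],[0.6,[1,0,38],[0,0,0]],[0.6,[1,0,50],[0,0,0]],[0.6,[1,0,62],[0,0,0]],[0.6,[1,0,74],[0,0,0]],[0.6,[1,0,80],[0,0,0]],[0.6,[1,0,80],[0,0,0]],[0.6,[1,0,80],[0,0,0]]]' ; python3 - <<'E'
from h import *
g=grab("scene")
b=cv2.resize(g['image'][150:280,210:370,::-1],(736,598),interpolation=cv2.INTER_CUBIC)
b=np.clip(b.astype(float)*1.6,0,255).astype(np.uint8)
cv2.imwrite('pics/e.png',b)
s=bot.get_state();print(s['torque'].round(2),s['ft_force'].round(1))
E
```

```text
t: 7.4
tcp_pos: [481.8, 29.9, 215.5]
tool_rot: [180.0, 0.0, 170.0]
ft_force: [0.1, 0.8, -0.4]
finger_gap: 55.7
grip_force: 34.3
[0.02 0.07 0.  ] [ 0.3  0.  -0.8]
```

View pics/e.png

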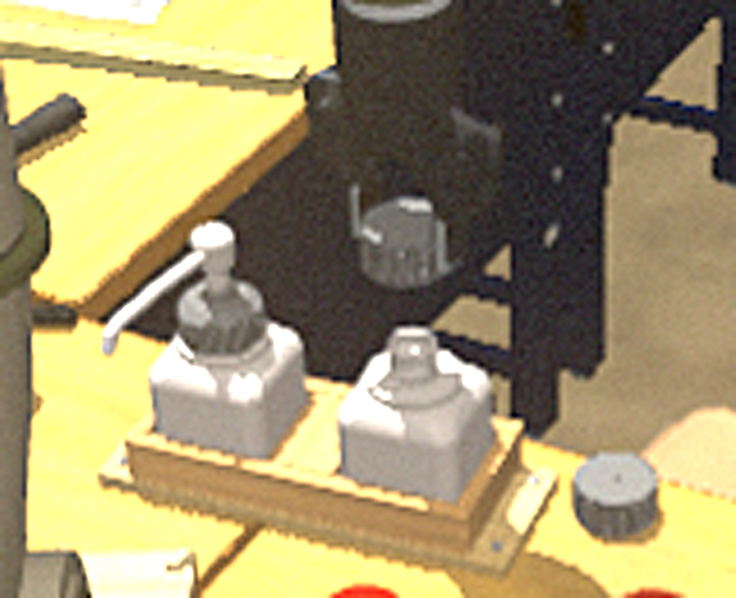

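The cap, at (402,245), is upright in the fingers above the bare neck at (413,350). The spout still points forward, tip at about (108,345). Handing in.

```bash
python3 -c "
from bench import bot
print(bot.job_done())"
```

```text
the job is handed in; nothing more can be done
None
```

I unscrewed the right jar's cap counter-clockwise by 80° and handed the job in with the gripper holding it upright, about 85 mm above the jar; the spout already pointed away and was left alone, and no verdict came back.

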